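# Draw the brass plate home in its jig and bolt it

## Robot

A 6-joint arm with a two-finger parallel gripper is mounted at the origin on the work surface. World frame = base frame: x ahead of the robot, y to its left, z up, the work surface at z = 0. Lengths are in mm, angles in rad, forces in N, time in s.
With the tool pointing down it reaches from about 275 to 725 mm from the base axis. Payload 5.6 kg.
Tool frame: the origin (TCP) lies between the finger pads; the fingertips stand 22 mm ahead of it and the grasp point (between the pads) lies 3 mm ahead of it; z points along the fingers, y is the line along which they close (so a half turn about z gives the same grasp; the last joint's range is limited). The gripper opens to 85 mm and grips with 20 to 120 N. Pads are 22 mm wide; open, the fingers measure 114 mm over their backs; the gripper's body (76 mm by 85 mm) begins 54 mm behind the grasp point. The pads swing forward as they close: fully open they stand 13 mm farther back than shut.
Start: joints at [-0.887, 0.255, 0.108, 0, -1.424, -0.285], TCP at [213.59, -506.826, 253.283] pointing down, gripper open.
Joint ranges: [-2.95, 2.95], [-1.21, 1.97], [-1.09, 1.5], [-2.87, 1.71], [-2.94, -0.07], [-3.05, 3.05]. Speed limits (rad/s): [2.57, 2.57, 3.14, 3.14, 3.14, 3.14].

## Interface

Orientations are given as a rotation vector (axis times angle).
In Python, from station import ctrl gives the robot as it stands.
- The arm moves only by the tool send_rows, never from a script. Its argument "targets" is a list of rows, each a list of 3 entries, a list of its own where there are three numbers: the shift along the tool's x, y, z in m, then the turn, a rotation vector about the tool's x, y, z in rad, then the opening, from 0 (shut) to 1 (fully open). In form: [[[dx, dy, dz], [ax, ay, az], grip], ...]. A call has 1 to 20 rows; each row shifts and turns the commanded pose from where the row before left it, along the tool's axes as they then stand; what a row does not reach is not made up. A row lasts 1/12 s, in which the tool goes at most 41.7 mm and 7.16 degrees, less where a joint would pass 70% of its speed; a pose out of reach is approached as far as the arm can. A call with a gripper value outside its range is refused whole. The fingers move at their own pace and stop on an object; "force" is the grip in N (left out, the last holds). Time passes only in rows, so rows that do not move let the fingers close. It gives the time, the measured TCP pose, the force, the opening and the grip force at its end, in the units of the state.
- ctrl.state(): the state, without advancing time (a new reading comes with each control period).
- ctrl.snapshot(name): name is "scene" or "top" or "wrist"; returns (picture, depth): 480x640x3 uint8, red, green, blue; 480x640 float32, mm along the optical axis (not along the pixel's ray), 0 where there is no reading.
- ctrl.get_calibration(name): a dict with "fx", "fy", "cx", "cy" (pixels), "world_to_cam" (4x4, takes a point from world to camera coordinates). Camera axes: x right, y down, z forward; pixel columns grow to the right and rows downward; lengths in mm; the calibration is good to about 2 mm. A picture is of the moment at which its call begins: read the wrist's pose just before it. get_calibration takes no time and is no camera call; for the wrist camera it gives the pose at the moment of the call.
- ctrl.sign_off(): hands the job in; it is judged then, once.
The state is a dict: "time": time; "joint_pos": joint angles; "dq": joint speeds; "tau": joint torques, N m; "position": TCP position; "orientation": TCP orientation; "contact_force": force on the tool from outside, world axes, zero at the start; "wrist_torque": the same for the moment, N m; "width": finger opening in mm; "finger_force": force on a finger pad.
Only numpy, scipy, OpenCV 4.12 (cv2) and the standard library are available. Lean on these libraries where they do the work, as an engineer would, in place of code of your own. Each camera call takes 0.05 s, during which the arm holds its last target. There are 200 camera calls.

## Task

The brass plate has been pushed back under the bridge of the plate jig: come down very slowly onto its top with closed fingertips, press lightly and draw it along the jig, keeping it flat, until it is fully home against the front stop, then push the side bolt fully in behind it and let go. The plate is soft and polished, so never bear on it with more than about 20 N, and leave the bottle, the dapping block and the tin where they are.

Things in the scene. Friction and masses are not known exactly. Their poses are not given: they have to be found in the camera images.
- jig: Fixed plate jig on the bench: plywood board, x -75 to +165, y -65 to +120 mm, 18 mm thick. Origin on its underside, below where the plate's centre comes when home; x points along the slide channel away from the front stop (the plate is drawn toward -x), y to the bolt's side, z up. Two aluminium rails, 12 mm wide, 9 mm above the board, run along x, inner faces at y +-41.5 mm.
- jig_home (a point): On the board's top (the bed, 18 mm above the bench), mid-channel: where the plate's origin lies when fully home; same axes as the jig. The bed is rigid: fingertips touching the plate down at 20 mm/s already hit it too hard, at 5 mm/s they do not.
- jig_stop (a point): Top middle of the inner face of the steel front stop bar, at jig x -55, z 27 mm; the bar is 12 mm thick and 83 mm long across the channel. The plate's front edge touches it when home.
- jig_bridge (a point): Top of the front edge, at mid-channel, of the dark steel bridge over the channel's rear: jig x 72 to 147, y +-53.5 mm, underside z 27, top z 33 mm (jig x 72, z 33). A bolt guide, its top 33 mm above the bench, stands beside the left rail at jig x 51 to 72, y 55 to 65 mm.
- plate: Loose brass plate 110 (along the channel, its x) x 80 x 6 mm, about 0.45 kg, flat on the bed, 1.5 mm play to each rail. Origin at the centre of its underside, z up. Starts 35 to 65 mm back from home, rear edge out of reach under the bridge. It rubs on the bed (friction about 0.32, varies): drawing it takes some 8 to 12 N of press all the way; the press falls off as the fingers start to move.
- bolt (a joint): Travel of the sliding steel bolt, m: 0 withdrawn, 0.028 fully in, along the jig's -y at jig x 61.5 mm; about 2 N of friction, stays where left. Rod 8 mm thick, round nose, its middle 22.5 mm above the bench. At 0 the nose is 2 mm short of the channel. It passes 2.5 mm behind the rear edge of a plate that is home and does not bring home a plate left farther back.
- bolt_knob (a point): Top centre of the bolt's upright round steel knob, 12 mm in diameter and 40 mm tall, top 60.5 mm above the bench; moves with the bolt from jig y 100 mm (withdrawn) to 72 mm (fully in). To be pushed from its outer side, or pinched.
- bottle: Bystander: capped amber glass bottle, 48 mm in diameter, 85 mm tall, to the jig's -y side; origin at the centre of its underside.
- dapping_block: Bystander: round dark steel block, 60 mm in diameter, 22 mm tall, to the jig's -y side; origin at the centre of its underside.
- findings_tin: Bystander: shallow aluminium bowl, 72 mm in diameter, 22 mm tall, beyond the bolt on the jig's +y side; origin at the centre of its underside.
Mind the look-alikes: they are no part of the job. There is more than one size of the plate; the one meant has the size given above.

How it is judged:
By the outcome, as a careful person would: the job done as asked, in the order asked, and still so for the second after the job is handed in, with the robot touching nothing.
It also fails if it takes over 56 s, if anything falls off the work surface, if the arm or the gripper's body presses on something with over 40 N, if the wrist force passes 120 N, or if a joint passes its speed limit or range.

## Working session

There is one attempt and no reset: what is moved stays moved. The work goes in short steps, Python scripts to look and compute and a tool call to move; the robot and the scene stay as the last step left them, time stands still between calls to the robot, and variables do not carry over. Pictures are saved under pics/ and viewed, at most 10 in all, crops included, and the job is handed in when it is done.

Besides the shell and the picture viewer there is one more tool, called after "Call:" in YAML: its name, and indented under it one key for each argument. send_rows: Moves the arm, as the interface text tells. Its arguments: {"type":"object","properties":{"targets":{"type":"array","items":{"type":"array"}},"force":{"type":"number"}},"required":["targets"]}

```bash
mkdir -p pics
python3 - <<'E'
from station import ctrl
import cv2,numpy as np
s=ctrl.state();print({k:np.round(v,3) for k,v in s.items()})
for n in("scene","top"):
    p,d=ctrl.snapshot(n);cv2.imwrite(f"pics/{n}0.png",p[:,:,::-1]);np.savez(f"pics/{n}0.npz",p=p,d=d)
    c=ctrl.get_calibration(n);print(n,c["fx"],c["cx"],c["cy"],np.round(c["world_to_cam"],3).tolist())
E
```

```text
{'time': np.float64(0.0), 'joint_pos': array([-0.887,  0.256,  0.107, -0.   , -1.424, -0.285]), 'dq': array([-0.001, -0.   ,  0.   , -0.002, -0.   ,  0.001]), 'tau': array([-1.0000e-03, -3.8663e+01,  2.3794e+01,  5.3650e+00, -6.0000e-03,
       -0.0000e+00]), 'position': array([ 213.427, -506.385,  252.404]), 'orientation': array([ 6.220e-01, -3.079e+00, -3.000e-03]), 'contact_force': array([-0.12 ,  0.497, -0.002]), 'wrist_torque': array([-0.013, -0.038,  0.022]), 'finger_force': np.float64(0.0), 'width': np.float64(85.408)}
scene 555.5649874091649 325.5964135231558 248.2212303146408 [[0.624, 0.781, -0.017, -394.99], [0.567, -0.468, -0.678, -275.16], [-0.537, 0.414, -0.735, 1326.655], [0.0, 0.0, 0.0, 1.0]]
top 436.5547164887557 321.3866809798232 232.1493960911355 [[-0.008, -0.999, 0.045, 25.241], [-0.993, 0.003, -0.117, 581.868], [0.116, -0.046, -0.992, 735.317], [0.0, 0.0, 0.0, 1.0]]
```

View pics/top0.png

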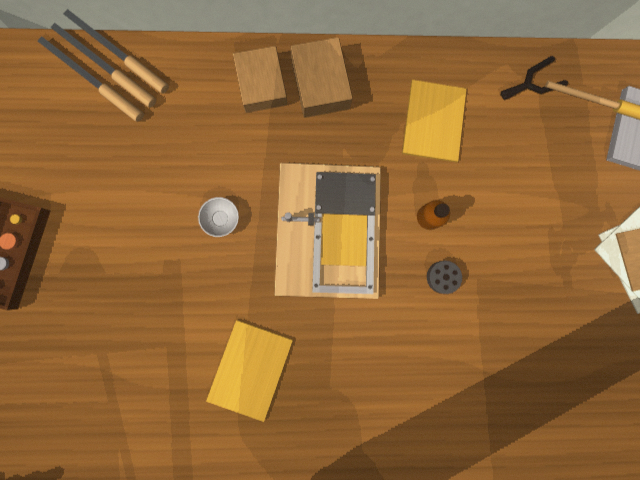

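View pics/scene0.png

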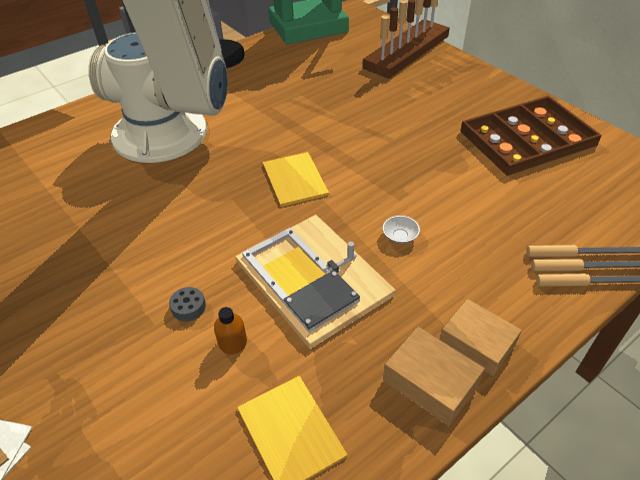

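The top view shows the jig mid-frame, with its board at cols 276-381 and rows 164-298. The dark bridge is at (346,193), the plate front edge at row ~266, the stop at row ~290 and the knob at (287,217). The scene view agrees, and the other yellow plates lie loose outside the jig.

```bash
cat > h.py <<'E'
from station import ctrl
import cv2,numpy as np
def ray(c,u,v,z):
    M=np.array(c["world_to_cam"]);R,t=M[:3,:3],M[:3,3]
    o=-R.T@t;d=R.T@np.array([(u-c["cx"])/c["fx"],(v-c["cy"])/c["fy"],1]);return (o+d*(z-o[2])/d[2])
def pts(c,d,z=None):
    v,u=np.mgrid[:480,:640];M=np.array(c["world_to_cam"]);R,t=M[:3,:3],M[:3,3]
    P=np.stack([(u-c["cx"])/c["fx"]*d,(v-c["cy"])/c["fy"]*d,d],-1);return (P-t)@R
E
python3 - <<'E'
from h import *
f=np.load("pics/top0.npz");p,d=f["p"],f["d"];c=ctrl.get_calibration("top")
W=pts(c,d);hsv=cv2.cvtColor(p,cv2.COLOR_RGB2HSV)
print("table z",np.median(W[300:310,450:550,2]))
roi=np.zeros((480,640),bool);roi[155:305,268:390]=1
def box(m,z,n):
    m=(m&roi).astype(np.uint8);m=cv2.morphologyEx(m,cv2.MORPH_OPEN,np.ones((3,3)));cs=cv2.findContours(m,0,2)[0];k=max(cs,key=cv2.contourArea)
    w=np.array([ray(c,*q[0],z)[:2] for q in k],np.float32);r=cv2.minAreaRect(w);mm=cv2.drawContours(np.zeros_like(m),[k],-1,1,-1)>0
    print(n,np.round(r[0],1),np.round(r[1],1),round(r[2],2),"z",np.median(W[mm][:,2]));print(np.round(cv2.boxPoints(r),1).tolist())
h,s,v=[hsv[...,i] for i in range(3)]
for q in [(295,260),(345,190),(345,240),(345,277),(317,250),(372,250)]:print(q,hsv[q[1],q[0]],np.round(W[q[1],q[0]],1))
box((W[...,2]>9),18,"board")
box((v<95)&(s<80)&(W[...,2]>24),33,"bridge")
box((h>=20)&(h<=28)&(s>170)&(v>150),24,"plate")
m=(W[...,2]>45)&roi;m[:,310:]=0
if m.any():print("knob",m.sum(),W[m].mean(0), np.argwhere(m).mean(0))
E
```

```text
table z 0.8229403577814633
(295, 260) [ 17 120 219] [534.1  68.7  17.2]
(345, 190) [13 22 81] [657.3 -20.7  35.2]
(345, 240) [ 21 177 227] [568.7 -20.3  25.7]
(345, 277) [ 18 122 226] [503.3 -20.   19.5]
(317, 250) [ 16  15 188] [550.9  29.8  29.1]
(372, 250) [ 20  19 199] [550.5 -68.   27.8]
board [588.1   8.7] [184.8 239.7] 87.78 z 21.29767874779813
[[464.79998779296875, -79.0], [704.2999877929688, -88.30000305175781], [711.5, 96.30000305175781], [472.0, 105.5999984741211]]
bridge [652.3 -20.8] [104.6  73.3] 88.29 z 34.06558187718475
[[614.0999755859375, -72.0], [687.2999877929688, -74.19999694824219], [690.4000244140625, 30.399999618530273], [617.2000122070312, 32.599998474121094]]
plate [570.2 -18.9] [77.8 89. ] 87.84 z 25.053521935948424
[[524.2999877929688, -56.099998474121094], [613.2000122070312, -59.400001525878906], [616.0999755859375, 18.299999237060547], [527.2000122070312, 21.600000381469727]]
knob 71 [566.32806733  71.88613208 318.98811363] [219.49295775 287.16901408]
```

Run:
```python
import cv2
p=cv2.imread("pics/top0.png")[155:305,265:395];q=cv2.imread("pics/scene0.png")[210:350,230:400]
a=cv2.resize(p,(520,600),interpolation=2);cv2.imwrite("pics/c1.png",a)
```

```text
(no output)
```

View pics/c1.png

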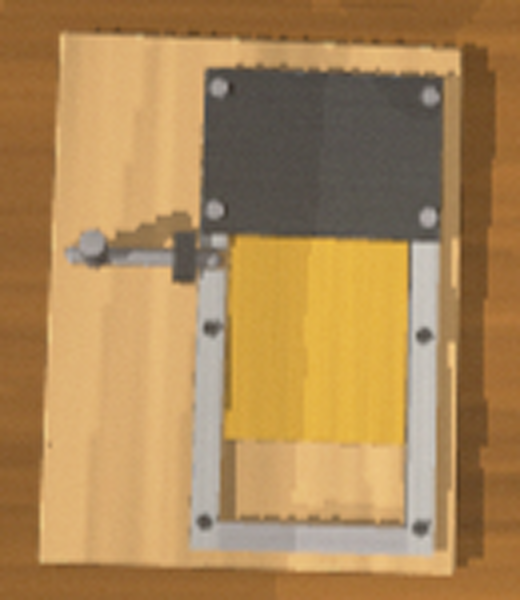

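The crop confirms the geometry: plate front edge about 38 mm from the stop, jig yaw about -2.2°, home at about (542.8, -17). The bridge and board estimates agree to about 2 mm. I'll move over the plate now.

Call:
send_rows:
  targets:
    - [[-0.0146, 0.0086, 0.002], [0, 0, 0], 0]
    - [[-0.0146, 0.0086, 0.002], [0, 0, 0], 0]
    - [[-0.0292, 0.01715, 0.005], [0, 0, 0], 0]
    - [[-0.0292, 0.01715, 0.005], [0, 0, 0], 0]
    - [[-0.0292, 0.01715, 0.005], [0, 0, 0], 0]
    - [[-0.0292, 0.01715, 0.005], [0, 0, 0], 0]
    - [[-0.0292, 0.01715, 0.005], [0, 0, 0], 0]
    - [[-0.0292, 0.01715, 0.005], [0, 0, 0], 0]
    - [[-0.0292, 0.01715, 0.005], [0, 0, 0], 0]
    - [[-0.0292, 0.01715, 0.005], [0, 0, 0], 0]
    - [[-0.0292, 0.01715, 0.005], [0, 0, 0], 0]
    - [[-0.0292, 0.01715, 0.005], [0, 0, 0], 0]
    - [[-0.0292, 0.01715, 0.005], [0, 0, 0], 0]
    - [[-0.0292, 0.01715, 0.005], [0, 0, 0], 0]
    - [[-0.0292, 0.01715, 0.005], [0, 0, 0], 0]
    - [[-0.0292, 0.01715, 0.005], [0, 0, 0], 0]
    - [[-0.0292, 0.01715, 0.005], [0, 0, 0], 0]
    - [[-0.0292, 0.01715, 0.005], [0, 0, 0], 0]
    - [[-0.0146, 0.0086, 0.002], [0, 0, 0], 0]
    - [[-0.0146, 0.0086, 0.002], [0, 0, 0], 0]

```text
time: 1.77
position: [578.4, -16.8, 164.3]
orientation: [0.624, -3.077, -0.0]
contact_force: [0.0, -0.3, 0.3]
width: 0.2
finger_force: 0.0
```

Call:
send_rows:
  targets:
    - [[0, 0, 0], [0, 0, 0.0873], 0]
    - [[0, 0, 0], [0, 0, 0.0873], 0]
    - [[0, 0, 0], [0, 0, 0.0873], 0]
    - [[0, 0, 0], [0, 0, 0.0873], 0]
    - [[0, 0, 0], [0, 0, 0.0873], 0]
    - [[0, 0, 0], [0, 0, 0], 0]

```text
time: 2.27
position: [577.8, -18.6, 165.3]
orientation: [-0.065, -3.141, 0.0]
contact_force: [-0.6, 0.3, 0.4]
width: -0.2
finger_force: 0.0
```

Run:
```python
from h import *
s=ctrl.state();print(s["time"],s["position"],s["orientation"],s["contact_force"],s["width"])
c=ctrl.get_calibration("wrist");p,d=ctrl.snapshot("wrist");cv2.imwrite("pics/w1.png",p[:,:,::-1]);np.savez("pics/w1.npz",p=p,d=d,M=c["world_to_cam"],k=[c["fx"],c["cx"],c["cy"]])
```

```text
2.2667 [577.84708028 -18.58091153 165.30285721] [-6.50248344e-02 -3.14065088e+00  6.90344389e-05] [-0.60562204  0.27269907  0.39765866] -0.18263391909217547
```

View pics/w1.png

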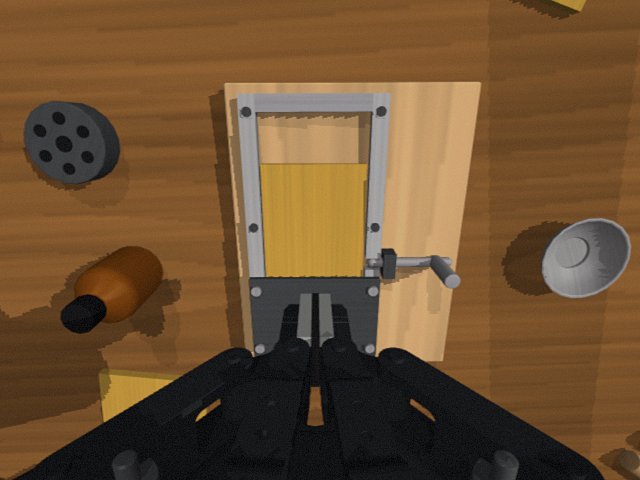

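The wrist view shows plate front edge at row ~163 (cols 262-367), stop inner face at row ~112, bridge front at row ~278 and knob top at (453,281). I'll measure from these.

```bash
cat >> h.py <<'E'
def wristmeas(name):
    c=ctrl.get_calibration("wrist");p,d=ctrl.snapshot("wrist");cv2.imwrite(f"pics/{name}.png",p[:,:,::-1]);return c,p,d
E
python3 - <<'E'
from h import *
f=np.load("pics/w1.npz");p=f["p"];k=f["k"];c=dict(fx=k[0],fy=k[0],cx=k[1],cy=k[2],world_to_cam=f["M"])
c["fy"]=ctrl.get_calibration("wrist")["fy"]
hsv=cv2.cvtColor(p,cv2.COLOR_RGB2HSV)
for u in (275,315,355):
  col=hsv[90:290,u].astype(int);y=(col[:,1]>165)&(col[:,0]>=19); r=np.where(y)[0]+90
  al=np.where((col[:60,1]<60))[0]+90; br=np.where(col[:,2]<110)[0]+90; br=br[br>200]
  print(u,"plate front row",r.min(),r.max(),ray(c,u,r.min()-.5,24)[:2].round(1),"stop",al.max(),ray(c,u,al.max()+.5,27)[:2].round(1),"bridge",br.min(),ray(c,u,br.min()-.5,33)[:2].round(1))
print("knob",ray(c,453,281,60.5).round(1))
for v in(150,220):
  row=hsv[v,230:400].astype(int);g=np.where((row[:,1]<60)&(row[:,2]>120))[0]+230
  print("rail cols",g.min(),g.max(),[ray(c,u,v,27)[:2].round(1) for u in (g.min(),g[g<315].max(),g[g>315].min(),g.max())])
E
```

```text
275 plate front row 164 276 [523.4 -46. ] stop 111 [487.1 -42.8] bridge 277 [611.6 -52.1]
315 plate front row 164 275 [524.6 -16.2] stop 111 [488.3 -14.7] bridge 277 [613.  -19.9]
355 plate front row 164 275 [525.9  13.7] stop 111 [489.5  13.5] bridge 276 [613.4  12.4]
knob [608.   80.   60.5]
rail cols 241 386 [array([512.4, -69.7]), array([512.8, -58.8]), array([516.3,  25.1]), array([516.8,  36. ])]
rail cols 245 382 [array([565.2, -72.5]), array([565.7, -60.8]), array([569.2,  23.3]), array([569.7,  34.2])]
```

Call:
send_rows:
  targets:
    - [[0, 0, 0.01], [0, 0, 0], 0]
    - [[0, 0, 0.02], [0, 0, 0], 0]
    - [[0, 0, 0.025], [0, 0, 0], 0]
    - [[0, 0, 0.025], [0, 0, 0], 0]
    - [[0, 0, 0.018], [0, 0, 0], 0]
    - [[0, 0, 0.008], [0, 0, 0], 0]
    - [[0, 0, 0.003], [0, 0, 0], 0]
    - [[0, 0, 0], [0, 0, 0], 0]
    - [[0, 0, 0], [0, 0, 0], 0]

```text
time: 3.07
position: [578.8, -18.2, 57.3]
orientation: [0.058, 3.139, 0.0]
contact_force: [-0.3, -0.4, 0.5]
width: 0.1
finger_force: 0.0
```

Call:
send_rows:
  targets:
    - [[0, 0, 0.0004], [0, 0, 0], 0]
    - [[0, 0, 0.0004], [0, 0, 0], 0]
    - [[0, 0, 0.0004], [0, 0, 0], 0]
    - [[0, 0, 0.0004], [0, 0, 0], 0]
    - [[0, 0, 0.0004], [0, 0, 0], 0]
    - [[0, 0, 0.0004], [0, 0, 0], 0]
    - [[0, 0, 0.0004], [0, 0, 0], 0]
    - [[0, 0, 0.0004], [0, 0, 0], 0]
    - [[0, 0, 0.0004], [0, 0, 0], 0]
    - [[0, 0, 0.0004], [0, 0, 0], 0]
    - [[0, 0, 0.0004], [0, 0, 0], 0]
    - [[0, 0, 0.0004], [0, 0, 0], 0]
    - [[0, 0, 0.0004], [0, 0, 0], 0]
    - [[0, 0, 0.0004], [0, 0, 0], 0]
    - [[0, 0, 0.0004], [0, 0, 0], 0]
    - [[0, 0, 0.0004], [0, 0, 0], 0]
    - [[0, 0, 0.0004], [0, 0, 0], 0]
    - [[0, 0, 0.0004], [0, 0, 0], 0]
    - [[0, 0, 0.0004], [0, 0, 0], 0]
    - [[0, 0, 0.0004], [0, 0, 0], 0]

```text
time: 4.73
position: [578.0, -18.2, 48.2]
orientation: [-0.059, -3.141, 0.0]
contact_force: [0.3, -0.0, -0.0]
width: -0.8
finger_force: 0.0
```

Call:
send_rows:
  targets:
    - [[0, 0, 0.00025], [0, 0, 0], 0]
    - [[0, 0, 0.00025], [0, 0, 0], 0]
    - [[0, 0, 0.00025], [0, 0, 0], 0]
    - [[0, 0, 0.00025], [0, 0, 0], 0]

```text
time: 5.07
position: [578.0, -18.2, 47.3]
orientation: [0.059, 3.141, 0.0]
contact_force: [0.3, 0.8, 0.2]
width: 0.1
finger_force: 0.0
```

Call:
send_rows:
  targets:
    - [[0, 0, 0.00025], [0, 0, 0], 0]
    - [[0, 0, 0.00025], [0, 0, 0], 0]

```text
time: 5.23
position: [578.0, -18.2, 46.8]
orientation: [0.059, 3.141, -0.0]
contact_force: [-0.8, 0.0, -0.4]
width: -0.3
finger_force: 0.0
```

Call:
send_rows:
  targets:
    - [[0, 0, 0.00025], [0, 0, 0], 0]
    - [[0, 0, 0], [0, 0, 0], 0]

```text
time: 5.4
position: [578.0, -18.2, 46.5]
orientation: [-0.059, -3.141, 0.0]
contact_force: [0.1, -0.0, 0.1]
width: -0.2
finger_force: 0.0
```

Call:
send_rows:
  targets:
    - [[0, 0, 0.00025], [0, 0, 0], 0]
    - [[0, 0, 0], [0, 0, 0], 0]

```text
time: 5.57
position: [578.0, -18.2, 46.3]
orientation: [0.059, 3.141, 0.0]
contact_force: [-0.5, 0.5, 0.3]
width: 0.1
finger_force: 0.0
```

Call:
send_rows:
  targets:
    - [[0, 0, 0.0002], [0, 0, 0], 0]
    - [[0, 0, 0], [0, 0, 0], 0]

```text
time: 5.73
position: [578.1, -18.1, 46.1]
orientation: [0.059, 3.141, 0.0]
contact_force: [-0.4, -1.0, 0.7]
width: 0.1
finger_force: 0.3
```

Call:
send_rows:
  targets:
    - [[0, 0, 0.0002], [0, 0, 0], 0]
    - [[0, 0, 0], [0, 0, 0], 0]

```text
time: 5.9
position: [578.1, -18.2, 46.1]
orientation: [0.059, 3.141, -0.0]
contact_force: [-1.3, 1.1, 2.7]
width: -0.1
finger_force: 1.3
```

Call:
send_rows:
  targets:
    - [[0, 0, 0.0002], [0, 0, 0], 0]
    - [[0, 0, 0], [0, 0, 0], 0]

```text
time: 6.07
position: [578.1, -18.2, 46.1]
orientation: [0.059, 3.141, -0.0]
contact_force: [-2.3, 1.1, 6.0]
width: 0.3
finger_force: 2.5
```

Call:
send_rows:
  targets:
    - [[0, 0, 0.0002], [0, 0, 0], 0]
    - [[0, 0, 0], [0, 0, 0], 0]

```text
time: 6.23
position: [578.1, -18.2, 46.1]
orientation: [0.059, 3.141, -0.0]
contact_force: [-2.9, 1.6, 7.0]
width: -0.2
finger_force: 3.3
```

Call:
send_rows:
  targets:
    - [[0, 0, 0.0002], [0, 0, 0], 0]
    - [[0, 0, 0], [0, 0, 0], 0]
    - [[0, 0, 0], [0, 0, 0], 0]

```text
time: 6.48
position: [578.1, -18.2, 46.1]
orientation: [0.059, 3.141, -0.0]
contact_force: [-3.7, 0.4, 7.1]
width: -0.2
finger_force: 3.9
```

Call:
send_rows:
  targets:
    - [[0, 0, 0.0003], [0, 0, 0], 0]
    - [[0, 0, 0], [0, 0, 0], 0]
    - [[0, 0, 0], [0, 0, 0], 0]

```text
time: 6.73
position: [578.1, -18.2, 46.1]
orientation: [0.059, 3.14, -0.0]
contact_force: [-4.4, 0.6, 10.3]
width: 0.2
finger_force: 4.9
```

Call:
send_rows:
  targets:
    - [[0, 0, 0.0001], [0, 0, 0], 0]
    - [[0, 0, 0], [0, 0, 0], 0]

```text
time: 6.9
position: [578.1, -18.2, 46.1]
orientation: [0.059, 3.14, -0.0]
contact_force: [-4.9, 1.3, 10.2]
width: 0.1
finger_force: 5.2
```

Call:
send_rows:
  targets:
    - [[0.0003, 0, 0.0001], [0, 0, 0], 0]
    - [[0.0005, 0, 0], [0, 0, 0], 0]
    - [[0.0005, 0, 0], [0, 0, 0], 0]
    - [[0.0005, 0, 0], [0, 0, 0], 0]

```text
time: 7.23
position: [578.0, -18.1, 46.1]
orientation: [0.058, 3.137, -0.0]
contact_force: [3.0, -0.6, 4.8]
width: 0.1
finger_force: 2.3
```

Call:
send_rows:
  targets:
    - [[0.0005, 0, 0.0001], [0, 0, 0], 0]
    - [[0.0005, 0, 0], [0, 0, 0], 0]
    - [[0.0005, 0, 0], [0, 0, 0], 0]

```text
time: 7.48
position: [577.0, -18.0, 46.1]
orientation: [0.058, 3.136, 0.0]
contact_force: [2.7, -0.2, 5.4]
width: 0.1
finger_force: 2.7
```

Call:
send_rows:
  targets:
    - [[0, 0, 0.0002], [0, 0, 0], 0]
    - [[0, 0, 0.0002], [0, 0, 0], 0]
    - [[0, 0, 0], [0, 0, 0], 0]

```text
time: 7.73
position: [577.0, -18.0, 46.1]
orientation: [0.058, 3.136, -0.0]
contact_force: [1.4, 0.6, 8.9]
width: 0.1
finger_force: 4.1
```

Call:
send_rows:
  targets:
    - [[0.0005, 0, 0.0001], [0, 0, 0], 0]
    - [[0.0005, 0, 0.0001], [0, 0, 0], 0]
    - [[0.0005, 0, 0], [0, 0, 0], 0]
    - [[0.0005, 0, 0], [0, 0, 0], 0]

```text
time: 8.07
position: [575.9, -17.8, 46.1]
orientation: [0.057, 3.134, 0.0]
contact_force: [3.9, -0.5, 7.0]
width: -0.1
finger_force: 3.4
```

Call:
send_rows:
  targets:
    - [[0, 0, 0.0002], [0, 0, 0], 0]
    - [[0, 0, 0.0001], [0, 0, 0], 0]
    - [[0, 0, 0], [0, 0, 0], 0]

```text
time: 8.32
position: [575.8, -17.8, 46.1]
orientation: [0.057, 3.134, 0.0]
contact_force: [1.6, 0.0, 9.0]
width: -0.1
finger_force: 4.5
```

Call:
send_rows:
  targets:
    - [[0.0005, 0, 0.0001], [0, 0, 0], 0]
    - [[0.0005, 0, 0.0001], [0, 0, 0], 0]
    - [[0.0005, 0, 0], [0, 0, 0], 0]
    - [[0.0005, 0, 0], [0, 0, 0], 0]
    - [[0.0005, 0, 0], [0, 0, 0], 0]
    - [[0.0005, 0, 0], [0, 0, 0], 0]

```text
time: 8.82
position: [573.5, -17.6, 46.1]
orientation: [0.057, 3.133, 0.0]
contact_force: [3.2, -0.5, 9.4]
width: 0.3
finger_force: 4.1
```

```bash
cat >> h.py <<'E'
def gap(show=None):
    c=ctrl.get_calibration("wrist");p,d=ctrl.snapshot("wrist")
    if show:cv2.imwrite(show,p[:,:,::-1])
    hsv=cv2.cvtColor(p,cv2.COLOR_RGB2HSV).astype(int)
    u=np.array([ray_px(c,x) for x in ((488.3,-14.7,27),(525,-16.2,24))]);return c,p,hsv,u
def ray_px(c,P):
    q=np.array(c["world_to_cam"])@np.r_[P,1];return np.array([c["fx"]*q[0]/q[2]+c["cx"],c["fy"]*q[1]/q[2]+c["cy"]])
E
python3 - <<'E'
from h import *
print(gap("pics/w2.png")[3])
E
```

```text
[[313.99474026 113.44831679]
 [313.72827237 206.1361281 ]]
```

View pics/w2.png

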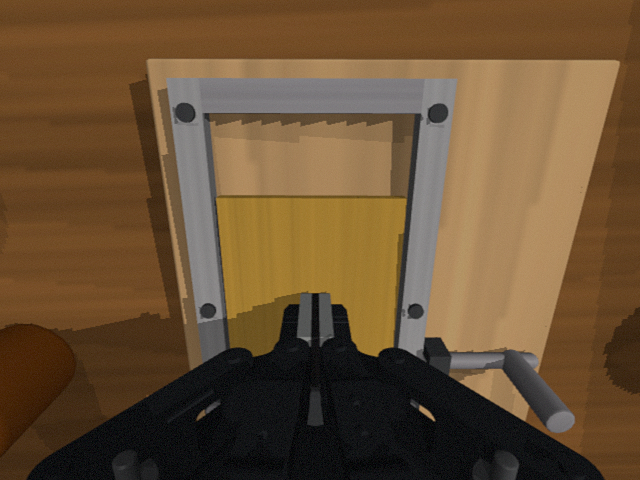

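The plate front edge is now at row ~196, against row 206 for where it started, so the plate moved about 4.5 mm along with the fingers. The stop inner face is at row ~113.

Call:
send_rows:
  targets:
    - [[0.0007, 0, 5e-05], [0, 0, 0], 0]
    - [[0.0007, 0, 5e-05], [0, 0, 0], 0]
    - [[0.0007, 0, 5e-05], [0, 0, 0], 0]
    - [[0.0007, 0, 0], [0, 0, 0], 0]
    - [[0.0007, 0, 5e-05], [0, 0, 0], 0]
    - [[0.0007, 0, 0], [0, 0, 0], 0]
    - [[0.0007, 0, 5e-05], [0, 0, 0], 0]
    - [[0.0007, 0, 0], [0, 0, 0], 0]

```text
time: 9.53
position: [568.2, -17.4, 46.1]
orientation: [0.057, 3.132, 0.001]
contact_force: [4.5, -0.8, 9.6]
width: 0.1
finger_force: 4.5
```

Call:
send_rows:
  targets:
    - [[0.0007, 0, 5e-05], [0, 0, 0], 0]
    - [[0.0007, 0, 0], [0, 0, 0], 0]
    - [[0.0007, 0, 5e-05], [0, 0, 0], 0]
    - [[0.0007, 0, 0], [0, 0, 0], 0]
    - [[0.0007, 0, 5e-05], [0, 0, 0], 0]
    - [[0.0007, 0, 0], [0, 0, 0], 0]

```text
time: 10.03
position: [564.3, -17.2, 46.1]
orientation: [0.057, 3.131, 0.001]
contact_force: [3.9, -0.3, 10.2]
width: -0.2
finger_force: 4.8
```

Call:
send_rows:
  targets:
    - [[0.0008, 0, 3e-05], [0, 0, 0], 0]
    - [[0.0008, 0, 3e-05], [0, 0, 0], 0]
    - [[0.0008, 0, 2e-05], [0, 0, 0], 0]
    - [[0.0008, 0, 2e-05], [0, 0, 0], 0]
    - [[0.0008, 0, 2e-05], [0, 0, 0], 0]
    - [[0.0008, 0, 2e-05], [0, 0, 0], 0]
    - [[0.0008, 0, 2e-05], [0, 0, 0], 0]
    - [[0.0008, 0, 2e-05], [0, 0, 0], 0]
    - [[0.0008, 0, 2e-05], [0, 0, 0], 0]
    - [[0.0008, 0, 2e-05], [0, 0, 0], 0]

```text
time: 10.87
position: [556.6, -16.8, 46.1]
orientation: [0.056, 3.131, 0.001]
contact_force: [4.4, 0.1, 10.7]
width: -0.2
finger_force: 5.2
```

Call:
send_rows:
  targets:
    - [[0.0008, 0, 3e-05], [0, 0, 0], 0]
    - [[0.0008, 0, 2e-05], [0, 0, 0], 0]
    - [[0.0008, 0, 2e-05], [0, 0, 0], 0]
    - [[0.0008, 0, 2e-05], [0, 0, 0], 0]
    - [[0.0008, 0, 2e-05], [0, 0, 0], 0]
    - [[0.0008, 0, 2e-05], [0, 0, 0], 0]
    - [[0.0008, 0, 2e-05], [0, 0, 0], 0]
    - [[0.0008, 0, 2e-05], [0, 0, 0], 0]

```text
time: 11.53
position: [550.5, -16.5, 46.1]
orientation: [0.056, 3.13, 0.001]
contact_force: [4.8, -0.7, 11.1]
width: -0.1
finger_force: 5.5
```

```bash
cat >> h.py <<'E'
def meas():
    c,p,hsv,_=gap()
    for u in (235,270,350,395):
        col=hsv[80:300,u];r=np.where((col[:,1]>165)&(col[:,0]>=19))[0]+80
        al=np.where(col[:,1]<60)[0]+80;al=al[al<140]
        a=ray(c,u,r.min()-.5,24);b=ray(c,u,al.max()+.5,27);print(u,r.min(),al.max(),a[:2].round(1),b[:2].round(1),"gap",(a-b)[0].round(1))
E
python3 -c "
from h import *
meas()"
```

```text
Traceback (most recent call last):
  File "h.py", line 23, in meas
    a=ray(c,u,r.min()-.5,24);b=ray(c,u,al.max()+.5,27);print(u,r.min(),al.max(),a[:2].round(1),b[:2].round(1),"gap",(a-b)[0].round(1))
                                       ~~~~~~^^
ValueError: zero-size array to reduction operation maximum which has no identity
```

```bash
sed -i 's/al=al\[al<140\]/al=al[al<r.min()+2]/' h.py; sed -i 's/(235,270,350,395)/(250,280,350,380)/' h.py
python3 -c "
from h import *
meas()"
```

```text
250 196 174 [496.3 -41.6] [487.2 -40.1] gap 9.1
280 196 174 [496.8 -29. ] [487.6 -28.1] gap 9.2
350 196 174 [4.978e+02 2.000e-01] [ 4.886e+02 -1.000e-01] gap 9.2
380 196 174 [498.3  12.7] [489.1  11.9] gap 9.2
```

Call:
send_rows:
  targets:
    - [[0.0006, 0, 2e-05], [0, 0, 0], 0]
    - [[0.0006, 0, 2e-05], [0, 0, 0], 0]
    - [[0.0006, 0, 2e-05], [0, 0, 0], 0]
    - [[0.0006, 0, 2e-05], [0, 0, 0], 0]
    - [[0.0006, 0, 2e-05], [0, 0, 0], 0]
    - [[0.0006, 0, 2e-05], [0, 0, 0], 0]
    - [[0.0006, 0, 2e-05], [0, 0, 0], 0]

```text
time: 12.22
position: [546.5, -16.3, 46.0]
orientation: [0.056, 3.13, 0.001]
contact_force: [4.8, -0.4, 11.8]
width: 0.0
finger_force: 5.8
```

```bash
python3 -c "
from h import *
meas()"
```

```text
250 196 183 [492.5 -41.4] [486.9 -40.3] gap 5.5
280 196 183 [492.9 -28.9] [487.4 -28.2] gap 5.5
350 197 184 [4.944e+02 4.000e-01] [4.888e+02 1.000e-01] gap 5.6
380 196 184 [494.4  12.9] [489.3  12.2] gap 5.2
```

Call:
send_rows:
  targets:
    - [[0.0004, 0, 0], [0, 0, 0], 0]
    - [[0.0004, 0, 0], [0, 0, 0], 0]
    - [[0.0004, 0, 0], [0, 0, 0], 0]
    - [[0.0004, 0, 0], [0, 0, 0], 0]
    - [[0.0004, 0, 0], [0, 0, 0], 0]
    - [[0.0004, 0, 0], [0, 0, 0], 0]
    - [[0.0004, 0, 0], [0, 0, 0], 0]
    - [[0.0004, 0, 0], [0, 0, 0], 0]
    - [[0.0004, 0, 0], [0, 0, 0], 0]

```text
time: 13.02
position: [542.9, -16.2, 46.1]
orientation: [0.056, 3.13, 0.001]
contact_force: [5.8, 0.3, 11.2]
width: 0.2
finger_force: 5.8
```

Call:
send_rows:
  targets:
    - [[0.0003, 0, 0], [0, 0, 0], 0]
    - [[0.0003, 0, 0], [0, 0, 0], 0]
    - [[0.0003, 0, 0], [0, 0, 0], 0]

```text
time: 13.27
position: [542.0, -16.2, 46.0]
orientation: [0.056, 3.13, 0.001]
contact_force: [5.5, 1.0, 11.6]
width: 0.1
finger_force: 5.8
```

Call:
send_rows:
  targets:
    - [[0.0003, 0, 0], [0, 0, 0], 0]
    - [[0.0003, 0, 0], [0, 0, 0], 0]

```text
time: 13.43
position: [541.5, -16.1, 46.1]
orientation: [0.056, 3.13, 0.001]
contact_force: [5.5, -0.1, 13.0]
width: 0.2
finger_force: 5.8
```

```bash
python3 -c "
from h import *
meas()"
```

```text
250 197 196 [487.9 -41.2] [487.2 -40.6] gap 0.6
280 198 196 [488.7 -28.7] [487.7 -28.3] gap 1.1
350 198 196 [489.8   0.6] [4.887e+02 3.000e-01] gap 1.1
380 198 196 [490.2  13.1] [489.1  12.6] gap 1.1
```

Call:
send_rows:
  targets:
    - [[0.0003, 0, 0], [0, 0, 0], 0]
    - [[0.0003, 0, 0], [0, 0, 0], 0]

```text
time: 13.65
position: [540.8, -16.1, 46.0]
orientation: [0.056, 3.13, 0.001]
contact_force: [5.0, -0.1, 11.5]
width: 0.1
finger_force: 5.8
```

Call:
send_rows:
  targets:
    - [[0.0003, 0, 0], [0, 0, 0], 0]
    - [[0.0003, 0, 0], [0, 0, 0], 0]

```text
time: 13.82
position: [540.3, -16.1, 46.1]
orientation: [0.056, 3.13, 0.001]
contact_force: [5.1, -1.5, 12.0]
width: 0.1
finger_force: 5.8
```

Call:
send_rows:
  targets:
    - [[0.0003, 0, 0], [0, 0, 0], 0]
    - [[0.0003, 0, 0], [0, 0, 0], 0]

```text
time: 13.98
position: [539.8, -16.0, 46.1]
orientation: [0.056, 3.129, 0.001]
contact_force: [5.4, 0.3, 11.1]
width: 0.0
finger_force: 5.4
```

```bash
python3 -c "
from h import *
meas();gap('pics/w3.png')
q=cv2.imread('pics/w3.png')[150:310,190:450];cv2.imwrite('pics/c3.png',cv2.resize(q,None,fx=3,fy=3))"
```

```text
250 201 199 [487.9 -41.3] [486.8 -40.7] gap 1.1
280 202 200 [488.8 -28.7] [487.7 -28.4] gap 1.1
350 202 200 [489.8   0.7] [4.887e+02 4.000e-01] gap 1.1
380 202 200 [490.3  13.3] [489.2  12.7] gap 1.1
```

View pics/c3.png

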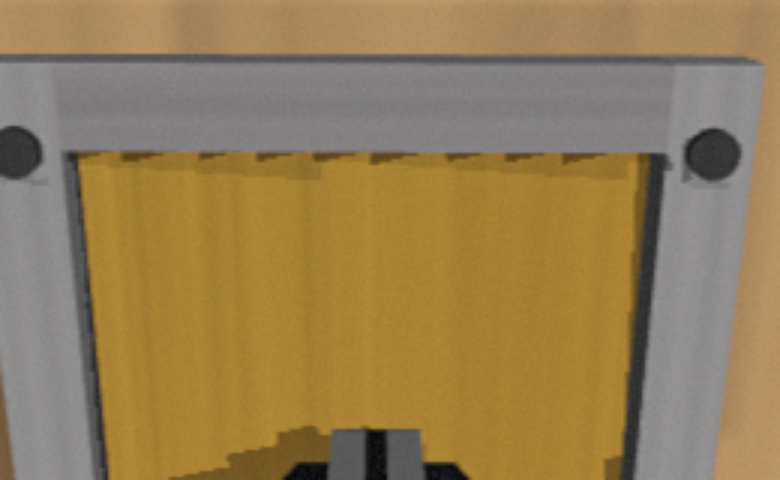

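The plate sits flush along the whole stop (crop row ~155) and did not move while the fingers slid on 1.7 mm. Total travel was 36.6 mm, matching the measured starting gap, so it is home. I'll lift off and go to the outer side of the knob.

Call:
send_rows:
  targets:
    - [[0, 0, -0.0005], [0, 0, 0], 0]
    - [[0, 0, -0.001], [0, 0, 0], 0]
    - [[0, 0, -0.002], [0, 0, 0], 0]
    - [[0, 0, -0.008], [0, 0, 0], 0]
    - [[0, 0, -0.016], [0, 0, 0], 0]
    - [[0, 0, -0.02], [0, 0, 0], 0]
    - [[0, 0, -0.012], [0, 0, 0], 0]
    - [[0, 0, -0.004], [0, 0, 0], 0]
    - [[0, 0, 0], [0, 0, 0], 0]

```text
time: 14.83
position: [534.6, -16.4, 106.9]
orientation: [0.059, 3.14, 0.001]
contact_force: [0.1, -0.2, 0.6]
width: -0.0
finger_force: 0.0
```

Call:
send_rows:
  targets:
    - [[-0.003, 0.007, 0], [0, 0, 0], 0]
    - [[-0.006, 0.013, 0], [0, 0, 0], 0]
    - [[-0.01, 0.02, 0], [0, 0, 0], 0]
    - [[-0.01, 0.02, 0], [0, 0, 0], 0]
    - [[-0.01, 0.02, 0], [0, 0, 0], 0]
    - [[-0.01, 0.02, 0], [0, 0, 0], 0]
    - [[-0.008, 0.016, 0], [0, 0, 0], 0]
    - [[-0.005, 0.01, 0], [0, 0, 0], 0]
    - [[-0.002, 0.004, 0], [0, 0, 0], 0]
    - [[0, 0, 0], [0, 0, 0], 0]
    - [[0, 0, 0], [0, 0, 0], 0]

```text
time: 15.75
position: [602.9, 110.8, 105.6]
orientation: [-0.059, -3.14, 0.001]
contact_force: [-0.7, -0.7, -0.0]
width: 0.2
finger_force: 0.0
```

```bash
python3 -c "
from h import *
s=ctrl.state();print(s['position'],s['orientation'])
c,p,h,u=gap('pics/w4.png');print(ray_px(c,(608,80,60.5)))
p,d=ctrl.snapshot('top');cv2.imwrite('pics/t2.png',p[:,:,::-1])"
```

```text
[602.87184854 110.7693624  105.59410086] [-5.91812983e-02 -3.13984738e+00  7.58737604e-04]
[258.02517648 296.06342668]
```

View pics/w4.png

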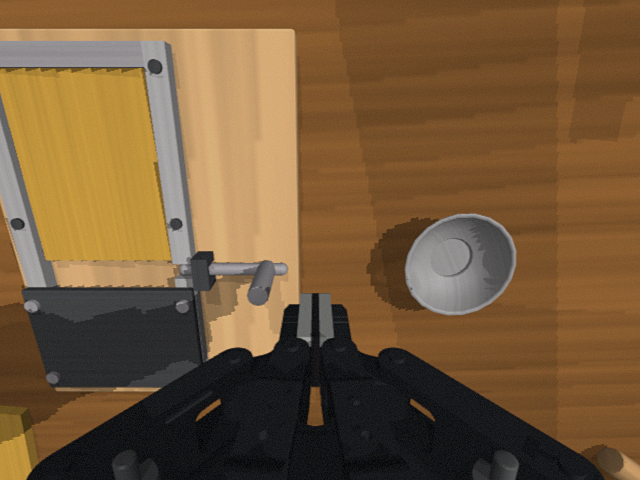

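The wrist view shows the plate home, with a clear gap behind its rear edge (row ~262) in front of the bridge. The knob top at (258,297) matches the prediction, and the finger is outboard of it. I'll come down beside it.

Call:
send_rows:
  targets:
    - [[-0.003, 0, 0.005], [0, 0, 0], 0]
    - [[-0.003, 0, 0.012], [0, 0, 0], 0]
    - [[0, 0, 0.014], [0, 0, 0], 0]
    - [[0, 0, 0.009], [0, 0, 0], 0]
    - [[0, 0, 0.003], [0, 0, 0], 0]
    - [[0, 0, 0], [0, 0, 0], 0]

```text
time: 16.35
position: [608.6, 110.2, 61.6]
orientation: [-0.06, -3.138, 0.002]
contact_force: [0.3, 0.1, 0.7]
width: -0.1
finger_force: 0.0
```

Call:
send_rows:
  targets:
    - [[0, -0.001, 0], [0, 0, 0], 0]
    - [[0, -0.0015, 0], [0, 0, 0], 0]
    - [[0, -0.0015, 0], [0, 0, 0], 0]
    - [[0, -0.0015, 0], [0, 0, 0], 0]
    - [[0, -0.0015, 0], [0, 0, 0], 0]
    - [[0, -0.0015, 0], [0, 0, 0], 0]
    - [[0, -0.0015, 0], [0, 0, 0], 0]
    - [[0, -0.0015, 0], [0, 0, 0], 0]

```text
time: 17.02
position: [608.9, 99.1, 63.2]
orientation: [0.059, 3.141, 0.0]
contact_force: [-0.8, 0.0, -0.6]
width: 0.3
finger_force: 0.0
```

Call:
send_rows:
  targets:
    - [[0, -0.0015, 0], [0, 0, 0], 0]
    - [[0, -0.0015, 0], [0, 0, 0], 0]
    - [[0, -0.0015, 0], [0, 0, 0], 0]
    - [[0, -0.0015, 0], [0, 0, 0], 0]
    - [[0, -0.0015, 0], [0, 0, 0], 0]
    - [[0, -0.0015, 0], [0, 0, 0], 0]

```text
time: 17.52
position: [608.6, 90.3, 63.2]
orientation: [0.059, 3.141, 0.0]
contact_force: [-0.4, 2.2, 0.6]
width: -0.2
finger_force: 1.0
```

Call:
send_rows:
  targets:
    - [[0, -0.0015, 0], [0, 0, 0], 0]
    - [[0, -0.0015, 0], [0, 0, 0], 0]
    - [[0, -0.0015, 0], [0, 0, 0], 0]
    - [[0, -0.0015, 0], [0, 0, 0], 0]
    - [[0, -0.0015, 0], [0, 0, 0], 0]
    - [[0, -0.0015, 0], [0, 0, 0], 0]
    - [[0, -0.0015, 0], [0, 0, 0], 0]
    - [[0, -0.0015, 0], [0, 0, 0], 0]
    - [[0, -0.0015, 0], [0, 0, 0], 0]
    - [[0, -0.0015, 0], [0, 0, 0], 0]

```text
time: 18.35
position: [608.0, 75.1, 63.1]
orientation: [-0.059, -3.141, 0.0]
contact_force: [-0.7, 1.3, 1.0]
width: -0.2
finger_force: 1.0
```

```bash
python3 -c "
from h import *
gap('pics/w5.png')"
```

```text
(no output)
```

View pics/w5.png

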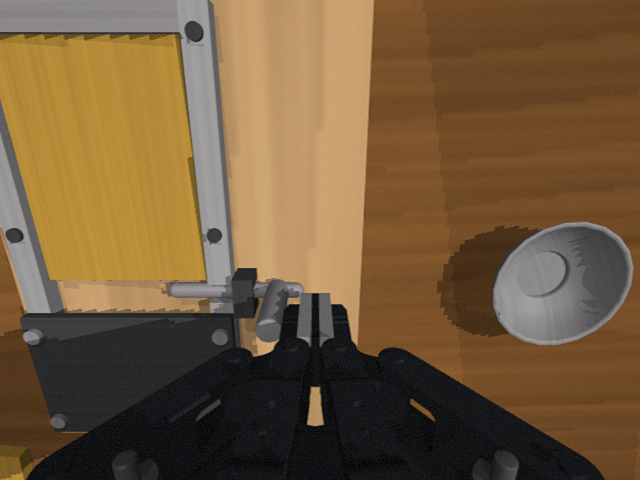

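The rod nose at (172,290) is passing cleanly behind the plate's rear edge (row ~280). I'll keep pushing to the end of travel.

Call:
send_rows:
  targets:
    - [[0, -0.0015, 0], [0, 0, 0], 0]
    - [[0, -0.0015, 0], [0, 0, 0], 0]
    - [[0, -0.0015, 0], [0, 0, 0], 0]
    - [[0, -0.0015, 0], [0, 0, 0], 0]
    - [[0, -0.001, 0], [0, 0, 0], 0]

```text
time: 18.82
position: [607.9, 70.4, 63.2]
orientation: [0.06, 3.14, 0.006]
contact_force: [-2.0, 12.9, 2.4]
width: 0.2
finger_force: 6.3
```

Call:
send_rows:
  targets:
    - [[0, -0.0006, 0], [0, 0, 0], 0]
    - [[0, -0.0006, 0], [0, 0, 0], 0]
    - [[0, -0.0006, 0], [0, 0, 0], 0]

```text
time: 19.07
position: [608.0, 70.2, 63.3]
orientation: [0.059, 3.139, 0.01]
contact_force: [-2.3, 17.2, 2.6]
width: 0.1
finger_force: 8.3
```

Call:
send_rows:
  targets:
    - [[0, -0.0006, 0], [0, 0, 0], 0]
    - [[0, -0.0006, 0], [0, 0, 0], 0]
    - [[0, -0.0006, 0], [0, 0, 0], 0]

```text
time: 19.32
position: [608.0, 70.0, 63.4]
orientation: [0.059, 3.139, 0.013]
contact_force: [-3.5, 21.7, 2.3]
width: -0.1
finger_force: 10.8
```

The bolt is on its hard stop after about 28 mm of travel. I'll back off, lift away and check.

Call:
send_rows:
  targets:
    - [[0, 0.003, 0], [0, 0, 0], 0]
    - [[0, 0.004, 0], [0, 0, 0], 0]
    - [[0, 0.006, 0], [0, 0, 0], 0]
    - [[0, 0.004, 0], [0, 0, 0], 0]
    - [[0, 0, -0.01], [0, 0, 0], 0]
    - [[0, 0, -0.02], [0, 0, 0], 0]
    - [[0, 0, -0.025], [0, 0, 0], 0]
    - [[0, 0, -0.02], [0, 0, 0], 0]
    - [[0, 0, -0.01], [0, 0, 0], 0]
    - [[0, 0, 0], [0, 0, 0], 0]
    - [[0, 0, 0], [0, 0, 0], 0]

```text
time: 20.23
position: [608.1, 81.5, 148.2]
orientation: [0.06, 3.141, 0.001]
contact_force: [-0.5, -0.5, -1.0]
width: 0.1
finger_force: 0.0
```

```bash
python3 -c "
from h import *
print(ctrl.state()['contact_force'],ctrl.state()['position'])
c,p,h,u=gap('pics/w6.png')
k=np.array([542.5,-17]);j=lambda x,y:k+np.array([[.9992,.04],[-.04,.9992]])@[x,y]
print('knob in/out px',ray_px(c,[*j(61.5,72),60.5]),ray_px(c,[*j(61.5,100),60.5]))
"
```

```text
[-0.50643544 -0.54221043 -0.98634987] [608.10695949  81.49702184 148.16526179]
knob in/out px [269.94625616 255.95019458] [313.02285143 256.00096464]
```

View pics/w6.png

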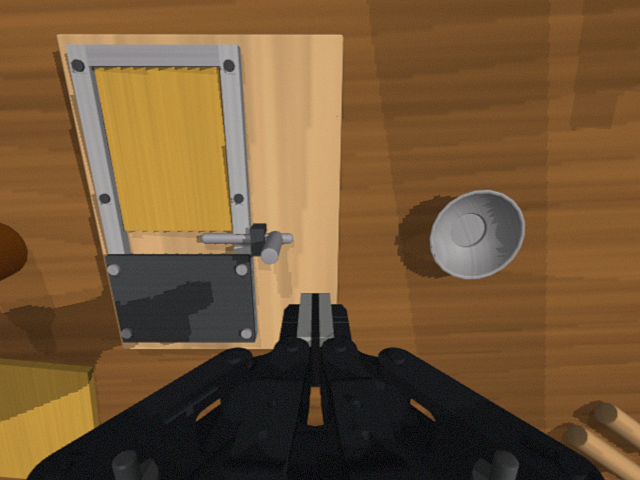

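The knob top at (270,256) is exactly where full travel predicts. The plate is flush at the stop with the bolt behind it, and nothing is touched.

```bash
python3 -c "
from station import ctrl
print(ctrl.sign_off())"
```

```text
the job is handed in; nothing more can be done
None
```

The plate is home against the front stop and the side bolt is fully in behind it. The press readings stayed at or below about 13 N, the arm is clear of everything, and the job was handed in after about 20 s of robot time.

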